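# Start the sieve shaker at full speed

### The arm

A 7-joint arm with a two-finger parallel gripper is mounted at the origin on the work surface. World frame = base frame: x ahead of the robot, y to its left, z up, the work surface at z = 0. Lengths are in m, angles in rad, forces in N, time in s.
With the tool pointing down it reaches from about 0.4 to 0.875 m from the base axis. Payload 19.3 kg.
Tool frame: the origin (TCP) lies at the very end of the fingers, on their centre line; the grasp point (between the pads) lies 19 mm behind it; z points along the fingers, y is the line along which they close (so a half turn about z gives the same grasp; the last joint's range is limited). The gripper opens to 85 mm and grips with 20 to 120 N. Pads are 22 mm wide; open, the fingers measure 114 mm over their backs; the gripper's body (76 mm by 85 mm) begins 54 mm behind the grasp point. The pads swing forward as they close: fully open they stand 13 mm farther back than shut.
Start: joints at [1.116, 0.521, -0.036, 1.599, 0.021, 1.021, -0.113], TCP at [0.235, -0.579, 0.231] pointing down, gripper open.
Joint ranges: [-2.91, 2.91], [-0.3, 2.13], [-1.5, 1.42], [0.17, 2.43], [-1.26, 4.41], [0.16, 1.93], [-2.52, 2.52]. Speed limits (rad/s): [1.89, 1.89, 2.39, 2.39, 3.01, 3.01, 3.01].

### API

Orientations are given as [roll, pitch, yaw] about the fixed x, y, z axes, in that order (R = Rz(yaw) Ry(pitch) Rx(roll)).
In Python, from workcell import bot gives the robot as it stands.
- The arm moves only by the tool jog_arm, never from a script. Its argument "motion" is a list of rows, each a list of 5 numbers: the shift along the tool's x, y, z scaled (see below), then the turn about the tool's z scaled (see below), then the opening, from 0 (shut) to 1 (fully open). A call has 1 to 12 rows; each row shifts and turns the commanded pose from where the row before left it, along the tool's axes as they then stand; what a row does not reach is not made up. The controller multiplies each number of a shift by 30 mm and each number of a turn by 0.08 rad. A row lasts 1/10 s, in which the tool goes at most 50 mm and 8.59 degrees, less where a joint would pass 70% of its speed; a pose out of reach is approached as far as the arm can. A call with a number of a shift or a turn outside -1 to 1 is refused whole. A call with a gripper value outside its range is refused whole. The fingers move at their own pace and stop on an object; "newtons" is the grip in N (left out, the last holds). Time passes only in rows, so rows that do not move let the fingers close. It gives the time, the measured TCP pose, the force, the opening and the grip force at its end, in the units of the state.
- bot.observe(): the state, without advancing time (a new reading comes with each control period).
- bot.grab_frame(name): name is "side" or "top" or "wrist"; returns a dict with "pixels" (384x512x3 uint8, red, green, blue), "fovy" (degrees; the focal length in pixels is half the picture's height over the tangent of half this angle, whatever the lens; pixels are square), "cx", "cy" (the principal point, pixels), "k1" (the pictures are not rectified: a ray, as slopes to the right and down, at radius r is drawn at 1 + k1 r^2 times it, then the intrinsics apply), "rvec" (rotation vector, rad) and "tvec" (3), from world to camera coordinates, as OpenCV has them; the wrist camera has in their place "mount" (4x4, takes a point from camera to tool coordinates, whose origin is the TCP and whose axes are the flange's). Camera axes: x right, y down, z forward; pixel columns grow to the right and rows downward; lengths in m; the calibration is good to about 2 mm. A picture is of the moment at which its call begins: read the wrist's pose just before it. There is no depth.
- bot.job_done(): hands the job in; it is judged then, once.
The state is a dict: "clock": time; "qpos": joint angles; "qd": joint speeds; "joint_efforts": joint torques, N m; "position": TCP position; "tool_rot": TCP orientation; "force": force on the tool from outside, world axes, zero at the start; "moment": the same for the moment, N m; "grip_width": finger opening in m; "finger_force": force on a finger pad.
Only numpy, scipy, OpenCV 4.12 (cv2) and the standard library are available. Lean on these libraries where they do the work, as an engineer would, in place of code of your own. Each camera call takes 0.05 s, during which the arm holds its last target. There are 200 camera calls.

### The job

Start the sieve shaker at full speed: push the paddle lever on the control box past its first notch, all the way over to its far stop, and then press the small start button on the two-button box. Only push and press: do not grip or force the lever, leave the mushroom stop button alone, and leave everything else on the bench standing where it is.

Things in the scene. Friction and masses are not known exactly. Their poses are not given: they have to be found in the camera images.
- speed_box: Speed control, screwed to the bench: grey box 74 x 140 mm (x, y) and 68 mm tall on a dark foot plate 100 x 170 x 10 mm. Origin under its centre, z up. A long black slot runs along its y axis in the top; the lever stands in it and swings along y, from leaning to -y (off) to leaning to +y (full speed). Three raised metal marks beside the slot show the positions; the longest is at the +y (full) end. A stub of cable gland, 18 mm thick, sticks out 21 mm from the +x side.
- lever_pivot (a point): Point of the lever's hinge, inside the box, 50 mm above the bench; the hinge axis is the box's x axis.
- speed (a joint): Angle of the lever in rad: 0 = off, leaning 0.48 rad from upright towards the box's -y; 0.48 = first notch, upright; 0.96 = second (far) stop, leaning 0.48 rad towards +y. It clicks: it is sprung into each of the three positions, falls into the first notch from off, and springs back to that notch unless pushed beyond about 0.73, after which it snaps to the far stop and stays. It takes about 8 to 10 N at the paddle to leave off, and the same again to leave the notch.
- lever_end (a point): Centre of the outer end of the lever, 105 mm from the hinge. The last 45 mm of the lever is a black plastic paddle 28 mm wide (along the box's x) and 12 mm thick; below it is a steel stem 12 mm wide and 8 mm thick.
- station: Two-button box, screwed to the bench: grey, 80 x 150 mm (x, y), 55 mm tall. Origin under its centre, z up. The small start button is 38 mm from the centre towards +y, the mushroom stop button 38 mm towards -y.
- start_top (a point): Centre of the top face of the start button: the small flat black button, 26 mm across, in a steel housing.
- start (a joint): How far the start button is pressed, m: 0 = up, 0.006 = fully down (about 5 N); it springs back. It counts as pressed beyond 0.004.
- stop_top (a point): Centre of the top of the mushroom stop button (black, 42 mm across, 34 mm above the box's top). Not to be pressed.
- stop (a joint): How far the stop button is pressed, m (0 to 0.006). Not to be pressed.
- jar: Small lidded glass sample jar, 44 mm across, 70 tall. Loose bystander, not to be moved. Origin under its centre.
- cup: Open steel cup, 64 mm across the rim, 70 tall. Loose bystander, not to be moved. Origin under its centre.
- wash_bottle: White plastic bottle, 60 mm across, 150 tall. Loose bystander, not to be moved. Origin under its centre.
- brush: Hand brush lying down, 170 mm long. Loose bystander, not to be moved. Origin at the middle of its length, on its underside.
- scoop: Spoon-shaped scoop lying down, 160 mm long. Loose bystander, not to be moved. Origin at the middle of its length, on its underside.
- dish: Shallow white dish, 90 mm across, 18 tall. Loose bystander, not to be moved. Origin under its centre.
- tray: White divided sorting tray, 90 x 80 mm, 25 tall. Loose bystander, not to be moved. Origin under its centre.
Things that resemble listed ones, but are neither listed nor needed, are in the scene too. What is shaped like the speed_box but green is not meant. Leave any red look-alike of the station alone.

How it is judged:
By the outcome, as a careful person would: the job done as asked, in the order asked, and still so for the second after the job is handed in, with the robot touching nothing.
It also fails if it takes over 45 s, if anything falls off the work surface, if the arm or the gripper's body presses on something with over 40 N, if the wrist force passes 120 N, or if a joint passes its speed limit or range.

## Working session

There is one attempt and no reset: what is moved stays moved. The work goes in short steps, Python scripts to look and compute and a tool call to move; the robot and the scene stay as the last step left them, time stands still between calls to the robot, and variables do not carry over. Pictures are saved under pics/ and viewed, at most 10 in all, crops included, and the job is handed in when it is done.

Besides the shell and the picture viewer there is one more tool, called after "Call:" by a JSON object that holds its "op" and its "data". jog_arm: Moves the arm, as the interface text tells. Shifts and turns lie within -1 to 1; 1 stands for 30 mm of shift or 0.08 rad of turn. Its arguments: {"type":"object","properties":{"motion":{"type":"array","items":{"type":"array","items":{"type":"number"}}},"newtons":{"type":"number"}},"required":["motion"]}

```bash
mkdir -p pics; cat > h.py <<'E'
import numpy as np, cv2, pickle
from workcell import bot
from scipy.spatial.transform import Rotation as R
def grab(n,tag):
    s=bot.observe(); f=bot.grab_frame(n); f['state']=s
    cv2.imwrite(f'pics/{tag}.png',np.ascontiguousarray(f['pixels'][:,:,::-1])); pickle.dump(f,open(f'{tag}.pkl','wb')); return f
def load(t): return pickle.load(open(t+'.pkl','rb'))
def cam(f):
    if 'mount' in f:
        T=np.eye(4); T[:3,:3]=R.from_euler('xyz',f['state']['tool_rot']).as_matrix(); T[:3,3]=f['state']['position']
        M=np.linalg.inv(T@np.array(f['mount'])); return M[:3,:3],M[:3,3]
    return cv2.Rodrigues(np.array(f['rvec'],float))[0],np.array(f['tvec'],float).ravel()
def foc(f): return 192/np.tan(np.radians(f['fovy'])/2)
def proj(f,P):
    A,t=cam(f); c=np.atleast_2d(P)@A.T+t; s=c[:,:2]/c[:,2:]; s=s*(1+f['k1']*(s**2).sum(1,keepdims=True))
    return s*foc(f)+[f['cx'],f['cy']]
def ray(f,uv):
    A,t=cam(f); d=(np.array(uv,float)-[f['cx'],f['cy']])/foc(f); s=d.copy()
    for _ in range(20): s=d/(1+f['k1']*(s@s))
    return -A.T@t, A.T@np.array([s[0],s[1],1])
def atz(f,uv,z):
    o,d=ray(f,uv); return o+d*(z-o[2])/d[2]
def tri(*obs):
    M=np.zeros((3,3)); b=np.zeros(3)
    for f,uv in obs:
        o,d=ray(f,uv); d/=np.linalg.norm(d); Q=np.eye(3)-np.outer(d,d); M+=Q; b+=Q@o
    return np.linalg.solve(M,b)
E
python3 - <<'E'
from h import *
a=grab('top','top0'); b=grab('side','side0')
print(bot.observe())
im=np.vstack([cv2.imread('pics/top0.png'),cv2.imread('pics/side0.png')]); 
print([ (f['fovy'],f['k1'],-cam(f)[0].T@cam(f)[1]) for f in(a,b)])
E
```

```text
{'clock': 0.1, 'qpos': array([ 1.1158335 ,  0.52195613, -0.0363214 ,  1.59992443,  0.02119518,
        1.0211067 , -0.11279692]), 'qd': array([ 1.28853994e-04, -2.04816093e-03, -9.08421575e-04, -4.54695062e-05,
        3.10906027e-04, -5.12785860e-04,  6.43388633e-04]), 'joint_efforts': array([ 6.49196823e-03, -9.28495002e+01,  1.98563106e+00, -3.70536590e+01,
        1.82625692e-02,  5.32843347e-03,  4.47698778e-05]), 'position': array([ 0.23444467, -0.57904709,  0.23079179]), 'tool_rot': array([-3.14058518e+00,  6.91167021e-05,  3.84746732e-01]), 'force': array([0.74483795, 0.43155768, 0.78549766]), 'moment': array([-0.01430506,  0.00976695,  0.08581797]), 'finger_force': 0.0, 'grip_width': 0.0849731168293758}
[(42.935230491676904, -0.10329360175496045, array([ 0.44853474, -0.02554929,  1.42350953])), (46.3915030210475, -0.10405097290249556, array([0.09059588, 0.95369186, 0.90713041]))]
```

View pics/top0.png

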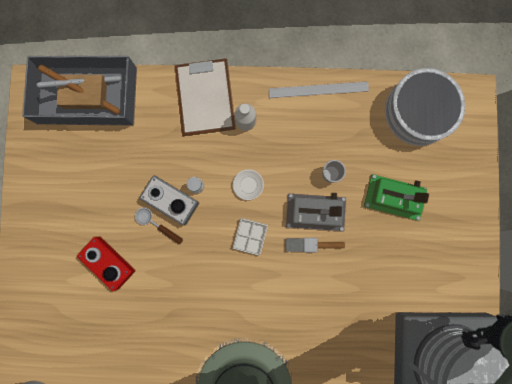

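View pics/side0.png

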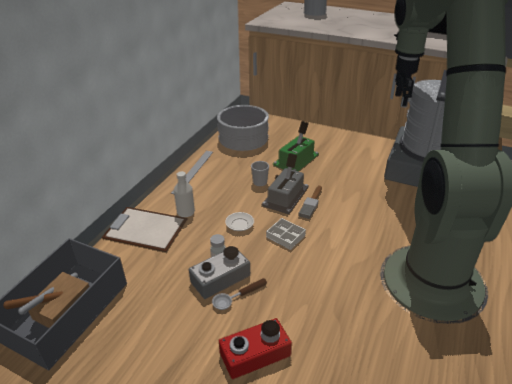

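Seen in the top picture: the grey speed box is at (317,212) with a green look-alike at (398,197). The grey station is at (170,200) with a red look-alike at (106,263). By the description I choose the grey ones, and I'll check them in one close crop.

```bash
python3 - <<'E'
import cv2,numpy as np
t=cv2.imread('pics/top0.png'); s=cv2.imread('pics/side0.png')
c=lambda i,x,y,w,h:cv2.resize(i[y:y+h,x:x+w],(400,300),interpolation=cv2.INTER_CUBIC)
cv2.imwrite('pics/crop1.png',np.vstack([np.hstack([c(t,277,180,80,60),c(t,130,170,80,60)]),np.hstack([c(s,250,145,80,60),c(s,180,235,80,60)])]))
E
```

```text
(no output)
```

View pics/crop1.png

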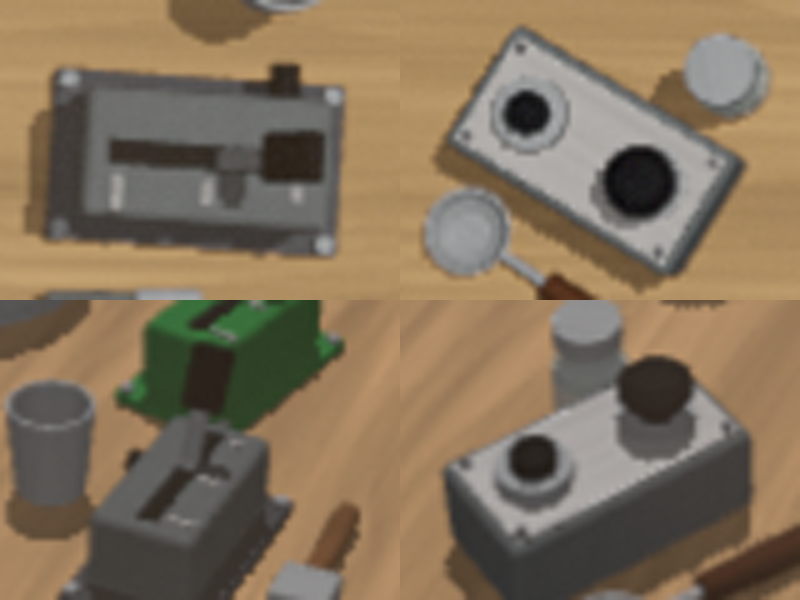

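```bash
python3 - <<'E'
from h import *
t=load('top0'); s=load('side0'); np.set_printoptions(precision=4,suppress=True)
T=lambda x,y,ox,oy:(ox+x/5-.4,oy+y/5-.4)
print('start',tri((t,T(127,112,130,170)),(s,T(135,157,180,235))))
print('stop',tri((t,T(238,182,130,170)),(s,T(255,78,180,235))))
c=[atz(t,T(x,y,277,180),.012) for x,y in((68,78),(335,97),(325,245),(58,228))]
print(np.array(c)); C=np.mean(c,0); d=(c[0]+c[3]-c[1]-c[2]); yaw=np.arctan2(-d[0],d[1]); print('box',C,yaw, np.linalg.norm(d)/2,np.linalg.norm(c[0]-c[3]))
rr=R.from_euler('z',yaw).as_matrix()
for a in(-.48,0,.48): 
  P=C*[1,1,0]+rr@[0,.105*np.sin(a),.05+.105*np.cos(a)]; print('end',a,P,proj(t,P),proj(s,P))
c=[atz(t,T(x,y,130,170),.055) for x,y in((122,28),(342,160),(270,272),(48,140))]
print(np.array(c),np.mean(c,0)); d=c[0]+c[3]-c[1]-c[2]; print(np.arctan2(-d[0],d[1]))
for n,p,h in (('jar',T(325,75,130,170),.07),('cup',(334,168),.07)): print(n,atz(t,p,h))
o=bot.observe(); print(R.from_euler('xyz',o['tool_rot']).as_matrix())
E
```

```text
start [0.5542 0.2635 0.0735]
stop [0.5166 0.1977 0.0874]
[[ 0.5595 -0.117   0.012 ]
 [ 0.5521 -0.2725  0.012 ]
 [ 0.4661 -0.2676  0.012 ]
 [ 0.4725 -0.1128  0.012 ]]
box [ 0.5126 -0.1925  0.012 ] -0.04459203825800707 0.15531802659055394 0.08709384299670274
end -0.48 [ 0.5104 -0.2409  0.1431] [[340.2096 211.0823]] [[292.7532 153.7546]]
end 0 [ 0.5126 -0.1925  0.155 ] [[322.4655 209.6326]] [[286.8742 157.6232]]
end 0.48 [ 0.5147 -0.144   0.1431] [[303.4853 208.6051]] [[280.446  168.1679]]
[[0.604  0.2726 0.055 ]
 [0.532  0.1447 0.055 ]
 [0.4681 0.1832 0.055 ]
 [0.5393 0.3123 0.055 ]] [0.5359 0.2282 0.055 ]
-0.5087452185295457
jar [0.5784 0.1539 0.07  ]
cup [ 0.6342 -0.2346  0.07  ]
[[ 0.9269  0.3753 -0.0004]
 [ 0.3753 -0.9269  0.0009]
 [-0.0001 -0.001  -1.    ]]
```

The crop shows that the chosen box is grey, with its gland at +x, its lever leaning to -y (off) and its longest mark at +y. The chosen station is grey, with the start button at top pixel (155,192) and the mushroom at (178,206). First I lift, shut the fingers and turn the tool so that its x runs along the box's +y.

Call:
{"op": "jog_arm", "data": {"motion": [[0,0,-0.2,-1,0],[0,0,-0.2,-1,0],[0,0,-0.2,-1,0],[0,0,-0.2,-1,0],[0,0,-0.2,-1,0],[0,0,-0.2,-1,0],[0,0,-0.2,-1,0],[0,0,-0.2,-1,0],[0,0,-0.2,-1,0],[0,0,-0.2,-1,0],[0,0,0,-1,0],[0,0,0,-1,0]], "newtons": 40}}

```text
clock: 1.3
position: [0.2345, -0.5792, 0.2911]
tool_rot: [-3.141, -0.0, 1.348]
force: [-0.7, 0.2, -0.2]
grip_width: -0.0
finger_force: 0.0
```

Call:
{"op": "jog_arm", "data": {"motion": [[0,0.5,0,-1,0],[0,0.5,0,-1,0],[0,0.5,0,-0.3,0],[0.9,0.8,0,0,0],[0.9,0.8,0,0,0],[0.9,0.8,0,0,0],[0.9,0.8,0,0,0],[0.9,0.8,0,0,0],[0.9,0.8,0,0,0],[0.9,0.8,0,0,0],[0.9,0.8,0,0,0],[0,0,0,0,0]]}}

```text
clock: 2.5
position: [0.4837, -0.3733, 0.2912]
tool_rot: [3.14, -0.002, 1.534]
force: [-0.3, 0.0, -0.4]
grip_width: 0.0003
finger_force: 0.0
```

Call:
{"op": "jog_arm", "data": {"motion": [[0.8,0.3,0,0,0],[0.8,0.3,0,0,0],[0.8,0.2,0,0,0],[0,0,0,0,0],[0,0,0,0,0]]}}

```text
clock: 3.0
position: [0.507, -0.3071, 0.2913]
tool_rot: [-3.141, 0.0, 1.529]
force: [-1.7, -0.1, -0.2]
grip_width: 0.0002
finger_force: 0.0
```

```bash
python3 - <<'E'
from h import *
f=grab('wrist','w1'); print(f['state']['position'])
C=np.array([.5126,-.1925,0]); rr=R.from_euler('z',-.0446).as_matrix()
for p in([0,-.0485,.143],[0,-.054,.14],[-.05,.085,.01],[-.05,-.085,.01],[.05,-.085,.01]): print(p,proj(f,C+rr@p))
im=cv2.imread('pics/w1.png')
cv2.imwrite('pics/w1v.png',cv2.resize(im,(768,576)))
E
```

```text
[ 0.5069644  -0.30712079  0.29125097]
[0, -0.0485, 0.143] [[260.59018044 101.4712144 ]]
[0, -0.054, 0.14] [[260.56508028 108.17692272]]
[-0.05, 0.085, 0.01] [[215.58269655 -23.75299984]]
[-0.05, -0.085, 0.01] [[219.12784434 129.48165587]]
[0.05, -0.085, 0.01] [[301.47491155 129.67447128]]
```

View pics/w1v.png

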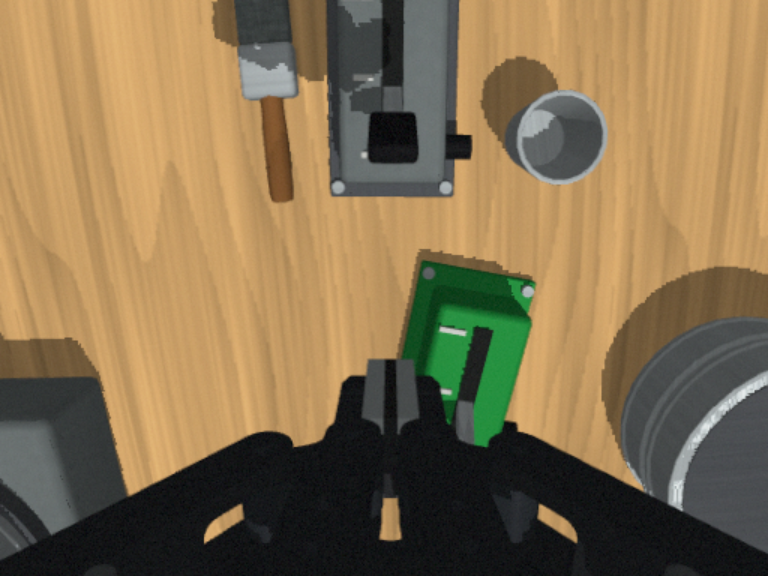

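The wrist picture agrees with the estimate to about 1.5 px: the paddle's back edge is at (262,108) in native pixels and the foot corner is at (221,130). The fingers are clear of the green box's lever, so I descend behind the paddle.

Call:
{"op": "jog_arm", "data": {"motion": [[0.4,0.15,0.5,0,0],[0,0,0.9,0,0],[0,0,0.9,0,0],[0,0,0.9,0,0],[0,0,0.9,0,0],[0,0,0.9,0,0],[0,0,0.6,0,0],[0,0,0.27,0,0],[0,0,0,0,0],[0,0,0,0,0]]}}

```text
clock: 4.05
position: [0.5122, -0.2959, 0.1159]
tool_rot: [3.141, 0.0, 1.528]
force: [0.0, 0.8, 0.2]
grip_width: -0.0001
finger_force: 0.0
```

Call:
{"op": "jog_arm", "data": {"motion": [[0.4,0,0,0,0],[0.4,0,0,0,0],[0.3,0,0,0,0],[0.3,0,0,0,0],[0.3,0,0,0,0],[0,0,0,0,0]]}}

```text
clock: 4.65
position: [0.5148, -0.2442, 0.1163]
tool_rot: [3.14, 0.002, 1.529]
force: [0.2, -5.9, 4.6]
grip_width: 0.0001
finger_force: 3.4
```

Call:
{"op": "jog_arm", "data": {"motion": [[0.3,0,0,0,0],[0.3,0,0,0,0],[0.3,0,0,0,0],[0.3,0,0,0,0],[0.2,0,0,0,0],[0,0,0,0,0]]}}

```text
clock: 5.25
position: [0.5158, -0.2024, 0.1153]
tool_rot: [3.142, 0.001, 1.529]
force: [0.7, -9.4, 0.1]
grip_width: -0.0002
finger_force: 4.4
```

Call:
{"op": "jog_arm", "data": {"motion": [[0.2,0,0,0,0],[0.2,0,0,0,0],[0.15,0,0,0,0],[0,0,0,0,0]]}}

```text
clock: 5.65
position: [0.5166, -0.1847, 0.1152]
tool_rot: [-3.141, -0.001, 1.53]
force: [-1.0, 0.4, -0.6]
grip_width: 0.0004
finger_force: 0.0
```

The force dropped to zero, so the lever has snapped over. I back away, rise and look.

Call:
{"op": "jog_arm", "data": {"motion": [[-0.5,0,0,0,0],[-0.5,0,-0.5,0,0],[0,0,-0.9,0,0],[0,0,-0.9,0,0],[0,0,-0.9,0,0],[0,0,-0.9,0,0],[0,0,-0.9,0,0],[-0.9,0,0,0,0],[-0.9,0,0,0,0],[0,0,0,0,0]]}}

```text
clock: 6.65
position: [0.5118, -0.2746, 0.265]
tool_rot: [-3.141, 0.001, 1.524]
force: [-1.2, 0.0, -0.7]
grip_width: -0.0003
finger_force: 0.0
```

```bash
python3 - <<'E'
from h import *
f=grab('wrist','w2'); t=grab('top','t2');s=grab('side','s2')
c=lambda i,x,y,w,h:cv2.resize(i[y:y+h,x:x+w],(400,300),interpolation=cv2.INTER_CUBIC)
r=lambda n:cv2.imread(f'pics/{n}.png')
cv2.imwrite('pics/v2.png',np.hstack([c(r('w2'),0,0,512,384),c(r('s2'),250,145,80,60)]))
E
```

```text
(no output)
```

View pics/v2.png

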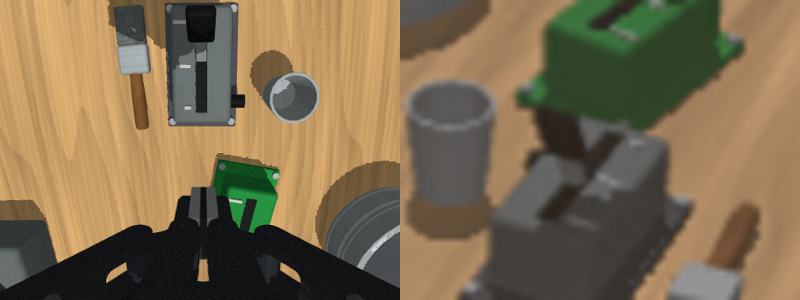

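The lever now lies at the far +y end: the paddle is at side pixel (283,171), and full speed was predicted at (280,168). Next I go to the station.

Call:
{"op": "jog_arm", "data": {"motion": [[1,0.05,0,0,0],[1,0.05,0,0,0],[1,0.05,0,0,0],[1,0.05,0,0,0],[1,0.05,0,0,0],[1,0.05,0,0,0],[1,0.05,0,0,0],[1,0.05,0,0,0],[1,0.05,0,0,0],[1,0.05,0,0,0],[1,0.05,0,0,0],[1,0.02,0,0,0]]}}

```text
clock: 8.0
position: [0.5449, 0.091, 0.2653]
tool_rot: [3.142, -0.0, 1.53]
force: [-0.8, 0.5, 0.0]
grip_width: 0.0001
finger_force: 0.0
```

Call:
{"op": "jog_arm", "data": {"motion": [[1,0,0,0,0],[1,0,0,0,0],[1,0,0,0,0],[0,0,0,0,0],[0,0,0,0,0],[0,0,0,0,0]]}}

```text
clock: 8.6
position: [0.5489, 0.1784, 0.2652]
tool_rot: [-3.142, 0.0, 1.528]
force: [-0.2, -0.4, -0.1]
grip_width: -0.0
finger_force: 0.0
```

```bash
python3 - <<'E'
from h import *
f=grab('wrist','w3'); print(f['state']['position'],f['state']['tool_rot'],proj(f,[[.5544,.262,.0735],[.5166,.1965,.0874]]))
cv2.imwrite('pics/w3v.png',cv2.resize(cv2.imread('pics/w3.png'),(768,576)))
E
```

```text
[0.54889587 0.17838273 0.26518335] [-3.14153211e+00  4.35671337e-04  1.52843442e+00] [[261.85759212  80.85040212]
 [224.43999464 155.04247457]]
```

View pics/w3v.png

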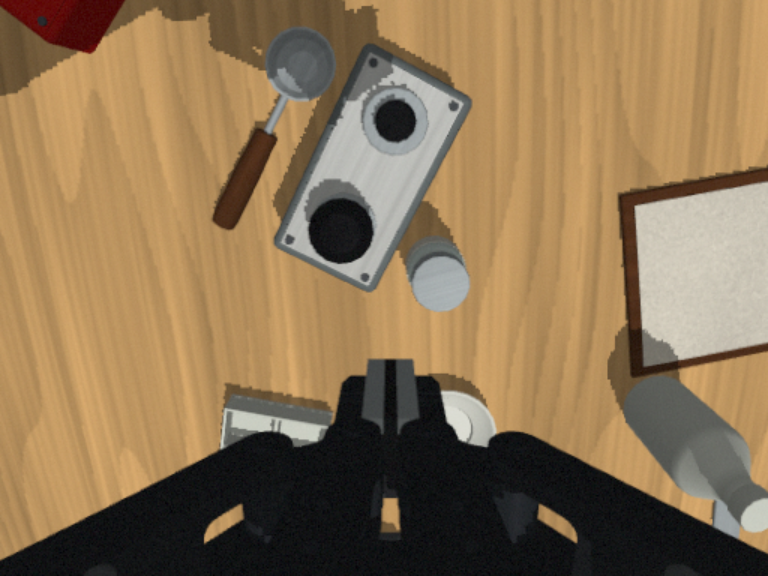

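The start button is at native pixel (263,81) and was predicted at (262,81); the mushroom is at (227,154). I move over the start button and descend to just above it.

Call:
{"op": "jog_arm", "data": {"motion": [[0.9,0.1,0,0,0],[0.9,0,0,0,0],[0.9,0,0,0,0],[0.1,0,0,0,0],[0,0,0.9,0,0],[0,0,0.9,0,0],[0,0,0.9,0,0],[0,0,0.9,0,0],[0,0,0.9,0,0],[0,0,0.9,0,0],[0,0,0.3,0,0],[0,0,0,0,0]]}}

```text
clock: 9.85
position: [0.5552, 0.2618, 0.0935]
tool_rot: [-3.14, 0.001, 1.528]
force: [0.2, -0.3, 0.4]
grip_width: 0.0004
finger_force: 0.0
```

Call:
{"op": "jog_arm", "data": {"motion": [[0,0,0.1,0,0],[0,0,0.1,0,0],[0,0,0,0,0]]}}

```text
clock: 10.15
position: [0.5558, 0.2628, 0.0887]
tool_rot: [3.141, -0.0, 1.529]
force: [-0.2, -0.5, -0.5]
grip_width: 0.0001
finger_force: 0.0
```

Call:
{"op": "jog_arm", "data": {"motion": [[0,0,0.15,0,0],[0,0,0.15,0,0],[0,0,0.1,0,0],[0,0,0,0,0]]}}

```text
clock: 10.55
position: [0.5554, 0.2628, 0.0758]
tool_rot: [-3.141, 0.0, 1.529]
force: [-0.1, -0.8, 0.7]
grip_width: 0.0001
finger_force: 1.0
```

Call:
{"op": "jog_arm", "data": {"motion": [[0,0,0.08,0,0],[0,0,0,0,0]]}}

```text
clock: 10.75
position: [0.5555, 0.2628, 0.0737]
tool_rot: [-3.142, -0.0, 1.529]
force: [-0.5, -0.7, 3.7]
grip_width: -0.0
finger_force: 1.6
```

Call:
{"op": "jog_arm", "data": {"motion": [[0,0,0.08,0,0],[0,0,0,0,0]]}}

```text
clock: 10.95
position: [0.5556, 0.2628, 0.0713]
tool_rot: [3.142, -0.0, 1.529]
force: [-0.9, -1.1, 4.9]
grip_width: -0.0002
finger_force: 2.3
```

Call:
{"op": "jog_arm", "data": {"motion": [[0,0,0.05,0,0],[0,0,0,0,0]]}}

```text
clock: 11.15
position: [0.5557, 0.2629, 0.0709]
tool_rot: [3.141, 0.0, 1.529]
force: [-4.8, -3.8, 19.4]
grip_width: -0.0005
finger_force: 9.4
```

From contact (at or above 75.8 mm) to the stiff end (70.9 mm) is at least 4.9 mm of travel at about 5 N, so the button went down. I retract.

Call:
{"op": "jog_arm", "data": {"motion": [[0,0,-0.3,0,0],[0,0,-0.6,0,0],[0,0,-0.9,0,0],[0,0,-0.9,0,0],[0,0,-0.9,0,0],[0,0,-0.9,0,0],[0,0,-0.9,0,0],[0,0,-0.9,0,0],[-0.9,0,0,0,0],[-0.9,0,0,0,0],[-0.9,0,0,0,0],[0,0,0,0,0]]}}

```text
clock: 12.35
position: [0.5525, 0.178, 0.2589]
tool_rot: [3.141, 0.002, 1.525]
force: [0.4, 0.9, -0.7]
grip_width: 0.0001
finger_force: 0.0
```

```bash
python3 - <<'E'
from h import *
s=grab('side','s3'); t=grab('top','t3')
c=lambda i,x,y,w,h:cv2.resize(i[y:y+h,x:x+w],(400,300),interpolation=cv2.INTER_CUBIC)
r=lambda n:cv2.imread(f'pics/{n}.png')
cv2.imwrite('pics/v3.png',np.hstack([c(r('t3'),0,0,512,384),c(r('s3'),170,135,168,126)]))
E
```

```text
(no output)
```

View pics/v3.png

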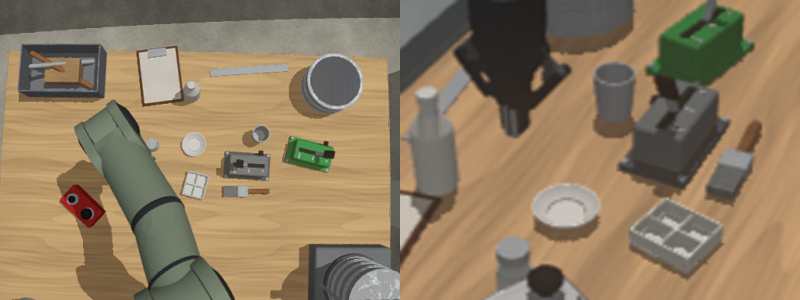

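The lever is still at the far stop: its paddle is at the back end of the slot in the side crop (665,88), and on the left (+y) in the top view. The bystanders stand where they were, and the arm is clear.

```bash
python3 -c "
from workcell import bot
print(bot.job_done())"
```

```text
the job is handed in; nothing more can be done
None
```

I pushed the lever over to its far (full-speed) stop, then pressed the start button fully and released it; the stop button was not touched, the other things I could see were where they had been, and I handed the job in at about 12.5 s.

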